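# Index the shield box round and hold its cover open

## Task

Turn the turntable anticlockwise (the upright post on it is there to turn it by) until it clicks into its detent with the shield box's front square to the front of the base. Then, before pushing the release tab, tug the cover up (it has a lifting bar) to learn if it is caught; if it is, push the release tab straight in towards the box until it stops. Raise the cover about half open, some 50 degrees, and finish while still holding it there with the gripper, the turntable still in its detent and the things lying about the bench left where they are.

Things in the scene. Friction and masses are not known exactly. Their poses are not given: they have to be found in the camera images.
- fixture_base: Fixed square dark steel base, 270 x 270 x 25 mm, under the turntable. Origin: centre of its underside on the bench, on the turntable's vertical axis. Its -x side is its front, roughly towards the robot (yaw up to 0.2 rad); at the middle of its +x side is a small block, 50 mm high, with the sprung detent roller. Place and yaw differ each time.
- turntable (a joint): Angle, rad, anticlockwise from above positive, of the aluminium turntable (disc 248 mm across, top 40 mm above bench). 0 = in the detent, box's front square with base's front. Starts at -1.15 to -0.6; stiff (0.2 N m), stays where left. The detent roller sits between two rim pins: riding in takes about 10 N at the post; within 0.04 of 0 it is pulled in. Hard stop at 0.3.
- post_top (a point): Top of the round upright turning post, 16 mm diameter, 63 mm tall, on the disc 110 mm from its axis. Top 103 mm, disc 40 mm above the bench. At turntable angle 0 it stands on the base's -y side of the axis. 47 mm gap between post and box wall.
- cover (a joint): Opening angle, rad, of the grey cover of the shield box fixed centrally on the turntable (box 150 mm front to back, 110 mm wide; cover plate 6 mm). 0 = shut. Hinged along the box's rear edge, the front rises; stop at 1.3; falls shut when let go (about 2 N at the bar). If the hidden hook is caught it lifts only about 0.045 of play, then is solid; else it lifts freely. Nothing outside shows which.
- bar_mid (a point): Middle of the cover's lifting bar: horizontal round bar, 12 mm diameter, parallel to the box's front, 66 mm free between its end posts. Shut, its axis is 143.5 mm above the bench, 32 mm above the cover's top face, 115 mm in front of the hinge line and 38 mm higher than it.
- cover_hinge (a point): Middle of the cover's hinge line, 105.5 mm above the bench, 75 mm behind the turntable's axis (towards base +x at turntable angle 0); the line runs level, parallel to the box's front.
- release_tab (a joint): Travel of the release tab, m: 0 at the start, 0.012 at its stop. Slides straight in towards the box's front wall (base +x at turntable angle 0); needs about 3 N, stays where put. At its stop it has knocked the hidden hook off, and the hook stays off; under 10 mm may not do. Its position does not tell whether the hook is caught.
- tab_top (a point): Centre of the top of the release tab: upright square finger, 12 x 12 mm, 60 mm tall, top 120 mm above the bench, standing midway in front of the box; at the start its centre is 30 mm before the front wall and 105 mm before the turntable's axis. It moves with the tab.
- phone: Bystander to be left alone: dark phone lying flat, 72 x 148 x 9 mm. Origin at the centre of its underside.
- tweezers: Bystander to be left alone: steel tweezers lying flat, about 150 mm long. Origin at the centre of its underside.
- solder_spool: Bystander to be left alone: grey spool standing upright, 56 mm across, 42 mm tall. Origin at the centre of its underside.
- screwdriver: Bystander to be left alone: screwdriver with black handle lying flat, 160 mm long. Origin at the centre of its underside.
- screw_tray: Bystander to be left alone: white divided tray, 90 x 70 x 22 mm. Origin at the centre of its underside.
- mouse: Bystander to be left alone: black computer mouse, 100 x 58 x 32 mm. Origin at the centre of its underside.
- mug: Bystander to be left alone: white mug, 80 mm across, 90 mm tall. Origin at the centre of its underside.
- spray_can: Bystander to be left alone: white spray can, 54 mm across, 170 mm tall. Origin at the centre of its underside.

How it is judged:
By the outcome, as a careful person would: the job done as asked, in the order asked, and still so for the second after the job is handed in, while the arm keeps its last pose, push and grip.
It also fails if it takes over 64 s, if anything falls off the work surface, if the arm or the gripper's body presses on something with over 40 N, if the wrist force passes 120 N, or if a joint passes its speed limit or range.

## Robot

A 6-joint arm with a two-finger parallel gripper is mounted at the origin on the work surface. World frame = base frame: x ahead of the robot, y to its left, z up, the work surface at z = 0. Lengths are in m, angles in degrees, forces in N, time in s.
With the tool pointing down it reaches from about 0.2 to 0.875 m from the base axis. Payload 3.4 kg.
Tool frame: the origin (TCP) lies at the very end of the fingers, on their centre line; the grasp point (between the pads) lies 19 mm behind it; z points along the fingers, y is the line along which they close (so a half turn about z gives the same grasp; the last joint's range is limited). The gripper opens to 94 mm and grips with 3 to 60 N. Pads are 16 mm wide; open, the fingers measure 119 mm over their backs; the gripper's body (75 mm by 177 mm) begins 78 mm behind the grasp point.
Start: joints at [-77.006, 15.808, 86.224, -0, 77.962, -6.933], TCP at [0.196, -0.541, 0.205] pointing down, gripper open.
Joint ranges: [-165.64, 165.64], [-43.16, 119.46], [12.63, 154.43], [-67.54, 247.53], [6.08, 155.33], [-154.97, 154.97]. Speed limits (degrees/s): [147.25, 147.25, 180, 180, 180, 180].

## Interface

Orientations are given as [roll, pitch, yaw] about the fixed x, y, z axes, in that order (R = Rz(yaw) Ry(pitch) Rx(roll)).
In Python, from rig import r, vision gives the robot as it stands.
- The arm moves only by the tool step_arm, never from a script. Its argument "rows" is a list of rows, each a list of 7 numbers: the opening, from -1 (shut) to 1 (fully open), then the shift along the tool's x, y, z in cm, then the turn, a rotation vector about the tool's x, y, z in units of 10 degrees (1.0 is 10 degrees). In form: [[jaw, tx, ty, tz, ax, ay, az], ...]. A call has 1 to 12 rows; each row shifts and turns the commanded pose from where the row before left it, along the tool's axes as they then stand; what a row does not reach is not made up. A row lasts 1/8 s, in which the tool goes at most 62.5 mm and 10.7 degrees, less where a joint would pass 70% of its speed; a pose out of reach is approached as far as the arm can. A call is refused whole if a number of a shift passes 6.25 or a number of a turn 1, either way. A call with a gripper value outside its range is refused whole. The fingers move at their own pace and stop on an object; "force" is the grip in N (left out, the last holds). Time passes only in rows, so rows that do not move let the fingers close. It gives the time, the measured TCP pose, the force, the opening and the grip force at its end, in the units of the state.
- r.get_obs(): the state, without advancing time (a new reading comes with each control period).
- vision.capture(name): name is "scene" or "top" or "wrist"; returns the picture (400x640x3 uint8, red, green, blue); there is no depth.
- vision.camera_params(name): a dict with "camera_matrix" (3x3 intrinsics, pixels), "rvec" (rotation vector, rad) and "tvec" (3), from world to camera coordinates, as OpenCV has them. Camera axes: x right, y down, z forward; pixel columns grow to the right and rows downward; lengths in m; the calibration is good to about 2 mm. A picture is of the moment at which its call begins: read the wrist's pose just before it. camera_params takes no time and is no camera call; for the wrist camera it gives the pose at the moment of the call.
- r.hand_in(): hands the job in; it is judged then, once.
The state is a dict: "t": time; "joint_positions": joint angles; "dq": joint speeds; "effort": joint torques, N m; "position": TCP position; "tcp_rot": TCP orientation; "wrist_force": force on the tool from outside, world axes, zero at the start; "wrist_torque": the same for the moment, N m; "width": opening from 0.0 (shut) to 1.0 (fully open); "grasp_force": force on a finger pad.
Only numpy, scipy, OpenCV 4.12 (cv2) and the standard library are available. Lean on these libraries where they do the work, as an engineer would, in place of code of your own. Each camera call takes 0.05 s, during which the arm holds its last target. There are 200 camera calls.

## Working session

There is one attempt and no reset: what is moved stays moved. The work goes in short steps, Python scripts to look and compute and a tool call to move; the robot and the scene stay as the last step left them, time stands still between calls to the robot, and variables do not carry over. Pictures are saved under pics/ and viewed, at most 10 in all, crops included, and the job is handed in when it is done.

Besides the shell and the picture viewer there is one more tool, called after "Request:" as name([rows], argument=value, ...), one row to a line, values as JSON. step_arm: Moves the arm, as the interface text tells. Its arguments: {"type":"object","properties":{"rows":{"type":"array"},"force":{"type":"number"}},"required":["rows"]}

```bash
mkdir -p pics; ls; python3 - <<'E'
from rig import r, vision
import cv2,numpy as np
o=r.get_obs();print(o['t'],o['position'],o['tcp_rot'],o['width'])
for n in('scene','top'):
    cv2.imwrite(f'pics/{n}0.png',vision.capture(n)[:,:,::-1])
    p=vision.camera_params(n);R=cv2.Rodrigues(np.array(p['rvec']))[0];print(n,(-R.T@np.array(p['tvec']).ravel()).round(3),np.array(p['camera_matrix']).round(1).tolist())
E
```

```text
pics
0.0 [ 0.19583813 -0.54005085  0.20463396] [-1.79901429e+02 -1.05818953e-02  1.99269671e+01] 1.0004736518396802
scene [ 1.623 -0.484  1.168] [[508.4, 0.0, 315.8], [0.0, 508.4, 206.1], [0.0, 0.0, 1.0]]
top [0.375 0.02  1.127] [[382.1, 0.0, 318.1], [0.0, 382.1, 203.0], [0.0, 0.0, 1.0]]
```

View pics/top0.png

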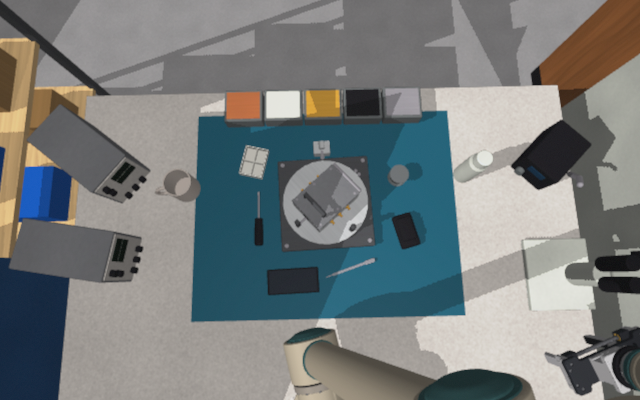

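View pics/scene0.png

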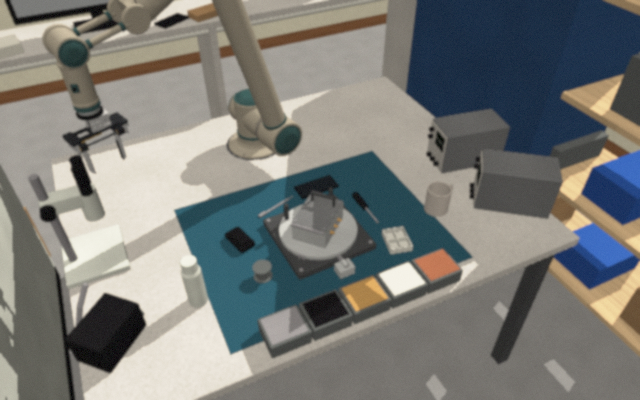

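The top view has up = +x and left = +y. The base's corners are near (279,163), (368,157), (375,242) and (284,251), and the box is rotated on it. I'll enlarge both views.

```bash
python3 - <<'E'
import cv2,numpy as np
a=cv2.imread('pics/top0.png')[135:260,265:390];b=cv2.imread('pics/scene0.png')[170:290,255:385]
cv2.imwrite('pics/topz.png',cv2.resize(a,(600,600),interpolation=cv2.INTER_CUBIC)) # 4.8x
cv2.imwrite('pics/scz.png',cv2.resize(b,None,fx=5,fy=5,interpolation=cv2.INTER_CUBIC))
E
```

```text
(no output)
```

View pics/topz.png

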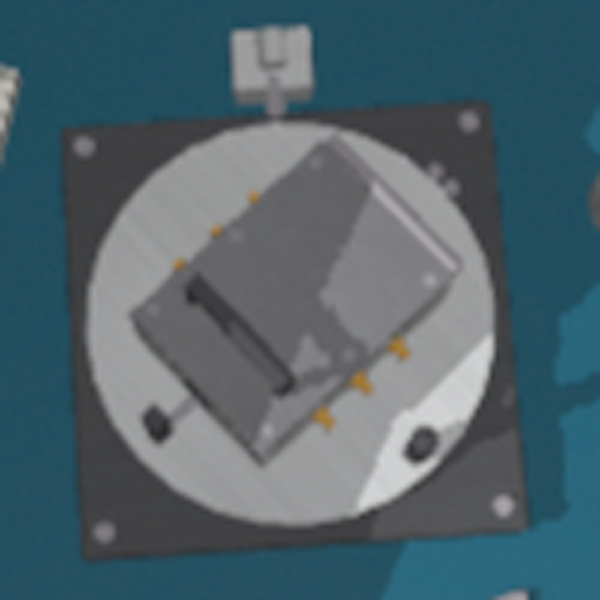

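View pics/scz.png

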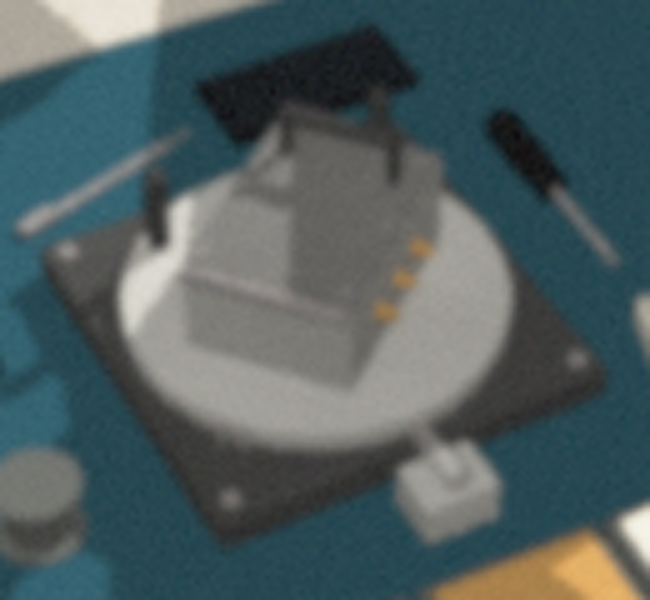

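The top crop shows the base corners at (63,130), (490,101), (527,528) and (83,560). The post top is at about (421,440), the tab top at (157,420), and the bar runs from (195,285) to (287,385). The scene crop agrees, with the box turned clockwise.

```bash
cat > h.py <<'E'
import cv2,numpy as np
from rig import r, vision
def ray(n,uv,z,p=None):
    p=p or vision.camera_params(n);R=cv2.Rodrigues(np.array(p['rvec'],float))[0];c=-R.T@np.array(p['tvec'],float).ravel()
    q=cv2.undistortPoints(np.array([[uv]],float),np.array(p['camera_matrix'],float),None)[0,0]
    d=R.T@np.array([*q,1]);return c+d*(z-c[2])/d[2]
E
python3 - <<'E'
from h import *
t=lambda u,v,z:ray('top',((u+.5)/4.8-.5+265,(v+.5)/4.8-.5+135),z)
s=lambda u,v,z:ray('scene',((u+.5)/5-.5+255,(v+.5)/5-.5+170),z)
C=[t(*p,.025) for p in((63,130),(490,101),(527,528),(83,560))]
S=[t(*p,.026) for p in((84,147),(469,121),(503,505),(104,532))]
for Q in(C,S):
    print('corners',np.round(Q,3)[:,:2].tolist(),'c',np.mean(Q,0).round(4),'sides',[round(np.linalg.norm(Q[i]-Q[i-1]),3) for i in range(4)])
    f=(Q[0]+Q[1]-Q[2]-Q[3]);l=(Q[0]+Q[3]-Q[1]-Q[2]);print('yaw',np.degrees([np.arctan2(f[1],f[0]),np.arctan2(-l[0],l[1])]).round(2))
c=(np.mean(S,0)+np.mean(C,0))/2;print('c',c)
D=t((87+497)/2,(122+525)/2,.04);print('disc',D)
for n,p in dict(post=t(421,440,.103),post_s=s(155,175,.103),tab=t(157,422,.12),b1=t(195,285,.1435),b2=t(287,385,.1435),b1s=s(378,97,.1435),b2s=s(287,105,.1435)).items():
    d=p-c;print(n,p.round(3),'r',np.hypot(*d[:2]).round(3),'az',np.degrees(np.arctan2(d[1],d[0])).round(1))
E
```

```text
corners [[0.709, 0.137], [0.721, -0.13], [0.454, -0.14], [0.442, 0.126]] c [ 0.5813 -0.0015  0.025 ] sides [np.float64(0.267), np.float64(0.267), np.float64(0.267), np.float64(0.266)]
yaw [2.14 2.62]
corners [[0.697, 0.124], [0.708, -0.116], [0.468, -0.126], [0.458, 0.114]] c [ 0.5827 -0.0011  0.026 ] sides [np.float64(0.239), np.float64(0.24), np.float64(0.24), np.float64(0.24)]
yaw [2.35 2.49]
c [ 0.58203026 -0.00130351  0.0255    ]
disc [ 0.57944344 -0.00204467  0.04      ]
post [ 0.499 -0.071  0.103] r 0.108 az -139.8
post_s [ 0.504 -0.073  0.103] r 0.106 az -137.3
tab [0.511 0.076 0.12 ] r 0.105 az 132.7
b1 [0.583 0.053 0.143] r 0.054 az 89.2
b2 [0.526 0.004 0.143] r 0.056 az 174.8
b1s [0.54  0.065 0.143] r 0.078 az 122.4
b2s [0.522 0.01  0.143] r 0.061 az 169.0
```

Request:
step_arm([
  [0.2,4.44,-3.36,0,0,0,0],
  [0.2,4.44,-3.36,0,0,0,0],
  [0.2,4.44,-3.36,0,0,0,0],
  [0.2,4.44,-3.36,0,0,0,0],
  [0.2,4.44,-3.36,0,0,0,0],
  [0.2,4.44,-3.36,0,0,0,0],
  [0.2,4.44,-3.36,0,0,0,0],
  [0.2,4.44,-3.36,0,0,0,0],
  [0.2,4.44,-3.36,0,0,0,0],
  [0.2,4.44,-3.36,0,0,0,-0.7],
  [0.2,0,0,0,0,0,-0.7],
  [0.2,0,0,0,0,0,-0.7],
])

```text
t: 1.6
position: [0.4989, -0.0722, 0.2049]
tcp_rot: [-179.9, 0.0, 41.3]
wrist_force: [-0.7, -0.0, -0.3]
width: 0.6
grasp_force: 0.0
```

Request:
step_arm([
  [0.2,0,0,2,0,0,0],
  [0.2,0,0,2,0,0,0],
  [0.2,0,0,0,0,0,0],
  [0.2,0,0,0,0,0,0],
])

```text
t: 2.1
position: [0.4992, -0.0735, 0.1659]
tcp_rot: [180.0, -0.0, 40.9]
wrist_force: [0.6, -0.7, -0.3]
width: 0.601
grasp_force: 0.0
```

```bash
python3 - <<'E'
from h import *
o=r.get_obs();print(o['t'],o['position'],o['tcp_rot'],o['width'],o['wrist_force'])
p=vision.camera_params('wrist');im=vision.capture('wrist');cv2.imwrite('pics/w1.png',im[:,:,::-1])
R=cv2.Rodrigues(np.array(p['rvec']))[0];t=np.array(p['tvec']).ravel();K=np.array(p['camera_matrix'])
for q in([.499,-.073,.103],o['position']):
    x=K@(R@np.array(q)+t);print(x[:2]/x[2])
E
```

```text
2.1 [ 0.49920073 -0.07351921  0.16590269] [ 1.79969149e+02 -1.45614703e-02  4.09241447e+01] 0.6014861396029352 [ 0.60129973 -0.70044453 -0.33671946]
[309.42435304 203.6525675 ]
[309.45875226 230.89247157]
```

View pics/w1.png

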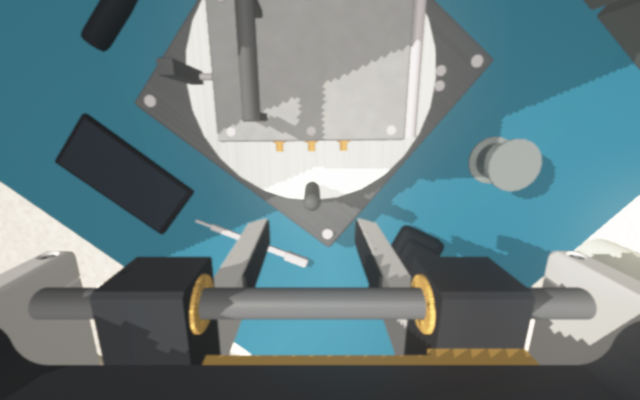

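The post top is at about (312,204), against a predicted (309,204), so it is centred between the fingers. I'll descend and close lightly on it.

Request:
step_arm([
  [0.2,0,0,3,0,0,0],
  [0.2,0,0,3,0,0,0],
  [0.2,0,0,3,0,0,0],
  [-1,0,0,0,0,0,0],
  [-1,0,0,0,0,0,0],
  [-1,0,0,0,0,0,0],
  [-1,0,0,0,0,0,0],
  [-1,0,0,0,0,0,0],
  [-1,0,0,0,0,0,0],
], force=15)

```text
t: 3.28
position: [0.4993, -0.0734, 0.0762]
tcp_rot: [179.9, -0.0, 40.9]
wrist_force: [-0.5, 1.4, 5.6]
width: 0.167
grasp_force: 15.0
```

Request:
step_arm([
  [-1,0.015,0.574,0,0,0,-0.3],
  [-1,0.015,0.574,0,0,0,-0.3],
  [-1,0.015,0.574,0,0,0,-0.3],
  [-1,0.015,0.574,0,0,0,-0.3],
  [-1,0.015,0.574,0,0,0,-0.3],
  [-1,0.015,0.574,0,0,0,-0.3],
  [-1,0.015,0.574,0,0,0,-0.3],
  [-1,0.015,0.574,0,0,0,-0.3],
  [-1,0.015,0.574,0,0,0,-0.3],
  [-1,0.015,0.574,0,0,0,-0.3],
])

```text
t: 4.53
position: [0.5463, -0.1046, 0.0763]
tcp_rot: [180.0, -0.1, 71.0]
wrist_force: [-0.6, 4.2, 6.2]
width: 0.169
grasp_force: 15.0
```

Request:
step_arm([
  [-1,0.015,0.574,0,0,0,-0.3],
  [-1,0.015,0.574,0,0,0,-0.3],
  [-1,0.015,0.574,0,0,0,-0.3],
  [-1,0,0,0,0,0,0],
])

```text
t: 5.03
position: [0.564, -0.109, 0.0763]
tcp_rot: [179.9, -0.1, 79.9]
wrist_force: [1.4, 2.4, 4.6]
width: 0.167
grasp_force: 15.0
```

Request:
step_arm([
  [-1,0.005,0.287,0,0,0,-0.15],
  [-1,0.005,0.287,0,0,0,-0.15],
  [-1,0.005,0.287,0,0,0,-0.15],
  [-1,0.005,0.287,0,0,0,-0.15],
  [-1,0,0,0,0,0,0],
])

```text
t: 5.65
position: [0.5731, -0.1101, 0.0763]
tcp_rot: [-179.9, -0.1, 85.9]
wrist_force: [-1.9, 2.3, 7.2]
width: 0.163
grasp_force: 15.0
```

Request:
step_arm([
  [-1,0.005,0.287,0,0,0,-0.15],
  [-1,0.005,0.287,0,0,0,-0.15],
  [-1,0,0,0,0,0,0],
])

```text
t: 6.02
position: [0.5771, -0.11, 0.0762]
tcp_rot: [-179.7, -0.1, 89.0]
wrist_force: [-5.7, 2.8, 10.3]
width: 0.171
grasp_force: 15.0
```

Request:
step_arm([
  [-1,0,0.2,0,0,0,-0.1],
  [-1,0,0,0,0,0,0],
])

```text
t: 6.28
position: [0.5804, -0.1101, 0.0762]
tcp_rot: [-179.9, -0.1, 89.9]
wrist_force: [-3.1, 2.7, 8.2]
width: 0.165
grasp_force: 15.0
```

Request:
step_arm([
  [-1,0,0.2,0,0,0,-0.1],
  [-1,0,0,0,0,0,0],
])

```text
t: 6.52
position: [0.5837, -0.1101, 0.0762]
tcp_rot: [180.0, -0.1, 91.0]
wrist_force: [-0.9, 3.3, 6.6]
width: 0.162
grasp_force: 15.0
```

Request:
step_arm([
  [-1,0,0.15,0,0,0,-0.1],
  [-1,0,0,0,0,0,0],
])

```text
t: 6.78
position: [0.5861, -0.11, 0.0762]
tcp_rot: [179.9, -0.1, 91.9]
wrist_force: [0.4, 3.9, 5.0]
width: 0.165
grasp_force: 15.0
```

Request:
step_arm([
  [-1,0,0.1,0,0,0,0],
  [-1,0,0,0,0,0,0],
])

```text
t: 7.02
position: [0.5862, -0.11, 0.0762]
tcp_rot: [180.0, -0.1, 91.9]
wrist_force: [-1.1, 3.6, 6.8]
width: 0.168
grasp_force: 15.0
```

Request:
step_arm([
  [0,0,0,0,0,0,0],
  [0,0,0,0,0,0,0],
  [0,0,0,0,0,0,0],
  [0,0,0,-4,0,0,0],
  [0,0,0,-4,0,0,0],
  [0,0,0,-5,0,0,0],
  [0,0,0,0,0,0,0],
  [0,0,0,0,0,0,0],
])

```text
t: 8.02
position: [0.5856, -0.1111, 0.2048]
tcp_rot: [-179.9, -0.0, 91.9]
wrist_force: [-0.5, 0.1, 0.1]
width: 0.498
grasp_force: 0.0
```

```bash
python3 - <<'E'
from h import *
o=r.get_obs();print(o['t'],o['position'],o['tcp_rot'],o['width'],o['wrist_force'])
p=vision.camera_params('wrist');im=vision.capture('wrist');cv2.imwrite('pics/w2.png',im[:,:,::-1])
R=cv2.Rodrigues(np.array(p['rvec']))[0];t=np.array(p['tvec']).ravel();K=np.array(p['camera_matrix'])
import pickle;pickle.dump(p,open('w2.pkl','wb'))
E
```

```text
8.025 [ 0.58564659 -0.11111557  0.20477023] [-1.79940967e+02 -5.09506512e-03  9.19207890e+01] 0.4978253106065333 [-0.46634693  0.11691386  0.08702121]
```

View pics/w2.png

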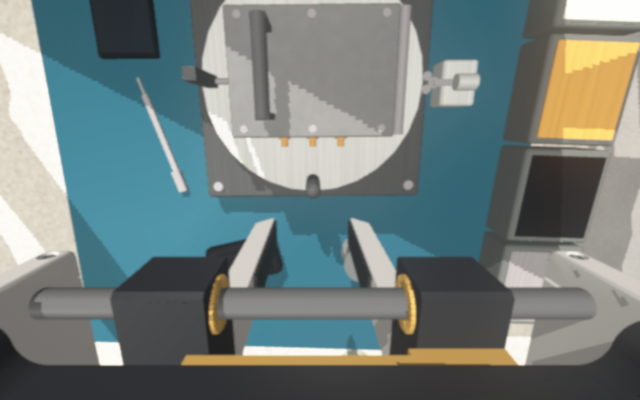

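The box is now square to the base, with the roller between the pins at about (430,82). The bar runs from (258,14) to (261,113), and the tab top is near (188,73).

```bash
python3 - <<'E'
from h import *
import pickle;p=pickle.load(open('w2.pkl','rb'))
w=lambda u,v,z:ray('wrist',(u,v),z,p).round(4)
a,b=w(258,14,.1435),w(262,114,.1435);print(a,b,np.degrees(np.arctan2(*(a-b)[1::-1])),(a+b)/2)
print('tab',w(188,73,.12),'post',w(313,191,.103))
s=[w(218,187,.026),w(408,185,.026)];d=s[1]-s[0];print('screws',s,np.degrees(np.arctan2(d[1],d[0])),np.linalg.norm(d))
E
```

```text
[0.5414 0.0334 0.1435] [ 0.5437 -0.038   0.1435] 91.84502436630264 [ 0.54255 -0.0023   0.1435 ]
tab [ 0.477  -0.0062  0.12  ] post [ 0.5872 -0.1102  0.103 ]
screws [array([ 0.4671, -0.1283,  0.026 ]), array([ 0.7081, -0.1173,  0.026 ])] 2.6133462753092354 0.24125090673404725
```

Request:
step_arm([
  [0,5.47,-2,0,0,0,-0.05],
  [0,5.47,-2,0,0,0,0],
  [0,0,0,3.7,0,0,0],
  [0,0,0,3.9,0,0,0],
  [0,0,0,0,0,0,0],
  [-1,0,0,0,0,0,0],
  [-1,0,0,0,0,0,0],
  [-1,0,0,0,0,0,0],
  [-1,0,0,0,0,0,0],
  [-1,0,0,0,0,0,0],
  [-1,0,0,0,0,0,0],
], force=25)

```text
t: 9.45
position: [0.5418, -0.0035, 0.1302]
tcp_rot: [-180.0, 0.0, 92.4]
wrist_force: [-2.7, -0.6, 5.4]
width: 0.114
grasp_force: 25.0
```

Request:
step_arm([
  [-1,0,0.066,-0.2,0,0,0],
  [-1,0,0,0,0,0,0],
])

```text
t: 9.7
position: [0.5419, -0.0035, 0.1308]
tcp_rot: [-179.9, 0.0, 92.4]
wrist_force: [-2.6, -1.6, -1.3]
width: 0.119
grasp_force: 25.0
```

Request:
step_arm([
  [-1,0,0.066,-0.2,0,0,0],
  [-1,0,0,0,0,0,0],
])

```text
t: 9.95
position: [0.5427, -0.0034, 0.133]
tcp_rot: [-179.9, 0.0, 92.4]
wrist_force: [-2.2, -1.5, -1.9]
width: 0.116
grasp_force: 25.0
```

Request:
step_arm([
  [-1,0,0.066,-0.2,0,0,0],
  [-1,0,0,0,0,0,0],
])

```text
t: 10.2
position: [0.5435, -0.0034, 0.1354]
tcp_rot: [-179.9, 0.0, 92.4]
wrist_force: [-2.7, -2.9, -2.5]
width: 0.121
grasp_force: 25.0
```

Request:
step_arm([
  [-1,0,0.066,-0.2,0,0,0],
  [-1,0,0,0,0,0,0],
])

```text
t: 10.45
position: [0.5436, -0.0033, 0.1359]
tcp_rot: [-179.8, 0.0, 92.4]
wrist_force: [-1.1, -2.8, -14.7]
width: 0.117
grasp_force: 25.0
```

Request:
step_arm([
  [-1,0,0.05,-0.15,0,0,0],
  [-1,0,0,0,0,0,0],
])

```text
t: 10.7
position: [0.5437, -0.0033, 0.1363]
tcp_rot: [-179.7, -0.0, 92.4]
wrist_force: [-0.1, -3.6, -26.0]
width: 0.118
grasp_force: 25.0
```

It's caught: solid after about 5.5 mm of lift, with the force up to 26 N. I'll lower it, let go and move in front of the tab.

Request:
step_arm([
  [-1,0,-0.15,0.45,0,0,0],
  [-1,0,-0.15,0.45,0,0,0],
  [-1,0,0,0,0,0,0],
  [0,0,0,0,0,0,0],
  [0,0,0,0,0,0,0],
  [0,0,0,0,0,0,0],
  [0,0,0,-4,0,0,0],
  [0,0,0,-4,0,0,0],
  [-1,0,-5.2,0,0,0,0],
  [-1,0,-5.2,0,0,0,0],
  [-1,0,0,0,0,0,0],
  [-1,0,0,0,0,0,0],
])

```text
t: 12.2
position: [0.4398, -0.0077, 0.2109]
tcp_rot: [179.8, 0.0, 92.4]
wrist_force: [-0.1, 0.7, -0.6]
width: 0.108
grasp_force: 0.0
```

Request:
step_arm([
  [-1,0,0,4,0,0,0],
  [-1,0,0,4,0,0,0],
  [-1,0,0,3.4,0,0,0],
  [-1,0,0,0,0,0,0],
  [-1,0,1.2,0,0,0,0],
  [-1,0,0,0,0,0,0],
])

```text
t: 12.95
position: [0.4537, -0.0076, 0.0975]
tcp_rot: [179.7, 0.1, 92.4]
wrist_force: [0.6, -0.4, -0.5]
width: 0.005
grasp_force: 0.0
```

Request:
step_arm([
  [-1,0,0.4,0,0,0,0],
  [-1,0,0,0,0,0,0],
])

```text
t: 13.2
position: [0.455, -0.0071, 0.0965]
tcp_rot: [179.9, 0.0, 92.4]
wrist_force: [0.6, -0.7, 0.4]
width: 0.006
grasp_force: 0.0
```

Request:
step_arm([
  [-1,0,0.4,0,0,0,0],
  [-1,0,0,0,0,0,0],
])

```text
t: 13.45
position: [0.4584, -0.0069, 0.096]
tcp_rot: [180.0, 0.0, 92.4]
wrist_force: [0.1, -0.4, -1.0]
width: 0.004
grasp_force: 0.0
```

Request:
step_arm([
  [-1,0,0.4,0,0,0,0],
  [-1,0,0,0,0,0,0],
])

```text
t: 13.7
position: [0.4618, -0.0067, 0.0958]
tcp_rot: [-179.9, -0.0, 92.4]
wrist_force: [-2.4, 0.1, 2.1]
width: 0.003
grasp_force: 1.1
```

Request:
step_arm([
  [-1,0,0.4,0,0,0,0],
  [-1,0,0.3,0,0,0,0],
  [-1,0,0,0,0,0,0],
])

```text
t: 14.08
position: [0.4699, -0.0063, 0.0958]
tcp_rot: [180.0, -0.0, 92.4]
wrist_force: [-1.4, 0.3, 0.1]
width: 0.005
grasp_force: 0.5
```

Request:
step_arm([
  [-1,0,0.3,0,0,0,0],
  [-1,0,0,0,0,0,0],
])

```text
t: 14.32
position: [0.4704, -0.0063, 0.0958]
tcp_rot: [-179.8, -0.0, 92.4]
wrist_force: [-5.1, -0.9, 3.0]
width: 0.004
grasp_force: 2.8
```

Request:
step_arm([
  [-1,0,0.2,0,0,0,0],
  [-1,0,0,0,0,0,0],
])

```text
t: 14.58
position: [0.4703, -0.0063, 0.0958]
tcp_rot: [-179.5, 0.0, 92.5]
wrist_force: [-9.1, -1.6, 7.3]
width: 0.005
grasp_force: 4.7
```

Request:
step_arm([
  [-1,0,0.2,0,0,0,0],
  [-1,0,0,0,0,0,0],
])

```text
t: 14.82
position: [0.4703, -0.0062, 0.0956]
tcp_rot: [-179.3, 0.0, 92.5]
wrist_force: [-13.7, -1.5, 11.3]
width: 0.011
grasp_force: 6.4
```

The tab has hit its stop after about 12 mm, with the force rising while the position holds. I'll back off and return to the bar.

Request:
step_arm([
  [-1,0,-3,0,0,0,0],
  [-1,0,0,-4,0,0,0],
  [-1,0,0,-4,0,0,0],
  [0,0,0,-3.2,0,0,0],
  [0,0,4.72,0,0,0,0],
  [0,0,4.72,0,0,0,0],
  [0,0,0,0,0,0,0],
  [0,0,0,0,0,0,0],
  [0,0,0,0,0,0,0],
])

```text
t: 15.95
position: [0.5397, -0.0034, 0.208]
tcp_rot: [-180.0, 0.0, 92.4]
wrist_force: [-1.1, -0.5, -0.6]
width: 0.499
grasp_force: 0.0
```

Request:
step_arm([
  [0,0,0.2,4,0,0,0],
  [0,0,0,3.8,0,0,0],
  [0,0,0,0,0,0,0],
  [-1,0,0,0,0,0,0],
  [-1,0,0,0,0,0,0],
  [-1,0,0,0,0,0,0],
  [-1,0,0,0,0,0,0],
  [-1,0,0,0,0,0,0],
  [-1,0,0,0,0,0,0],
], force=25)

```text
t: 17.08
position: [0.5417, -0.0034, 0.1306]
tcp_rot: [-179.9, 0.0, 92.4]
wrist_force: [-3.8, -0.4, 6.2]
width: 0.119
grasp_force: 25.0
```

```bash
python3 - <<'E'
import numpy as np
# base-x(u), z path of bar rel hinge, tool tilted by the same turn; rows of 4 deg, tool-frame shift of TCP
h=np.array([.075,.1055]);tcp=np.array([-.040,.1305])
d=tcp-h
for s in(4,5):
    a=np.radians(s)  # front rises: (-1,0)->(-cos,sin): clockwise in (u,z)
    R=np.array([[np.cos(a),np.sin(a)],[-np.sin(a),np.cos(a)]])
    m=R@d-d;print(s,'ty',m[0]*100,'tz',-m[1]*100)
E
```

```text
4 ty 0.20240460637233476 tz -0.7961095737070017
5 ty 0.2616503288140712 tz -0.9927777868274326
```

Request:
step_arm([
  [-1,0,0.2,-0.8,0.4,0,0],
  [-1,0,0.2,-0.8,0.4,0,0],
  [-1,0,0.2,-0.8,0.4,0,0],
  [-1,0,0,0,0,0,0],
])

```text
t: 17.58
position: [0.5487, -0.0031, 0.1528]
tcp_rot: [-167.6, 0.0, 92.4]
wrist_force: [-4.3, -0.3, 0.8]
width: 0.12
grasp_force: 25.0
```

```bash
python3 -c "
from rig import r;o=r.get_obs();print(o['position'],o['tcp_rot'],o['joint_positions'],o['wrist_force'],o['wrist_torque'])"
```

```text
[ 0.5487037  -0.00308271  0.15277966] [-1.67617541e+02  1.54050619e-03  9.24440981e+01] [-6.25604315 22.84760702 84.4773793  -1.86761265 84.92177876 -8.33505541] [-4.26041581 -0.31668622  0.84030094] [-0.20470078  0.61051502  0.04263147]
```

Request:
step_arm([
  [-1,0,0.2,-0.8,0.4,0,0],
  [-1,0,0.2,-0.8,0.4,0,0],
  [-1,0,0.2,-0.8,0.4,0,0],
  [-1,0,0.2,-0.8,0.4,0,0],
  [-1,0,0,0,0,0,0],
])

```text
t: 18.2
position: [0.566, -0.0023, 0.1809]
tcp_rot: [-151.5, -0.0, 92.4]
wrist_force: [-5.3, -1.4, 3.1]
width: 0.12
grasp_force: 25.0
```

Request:
step_arm([
  [-1,0,0.2,-0.8,0.4,0,0],
  [-1,0,0.2,-0.8,0.4,0,0],
  [-1,0,0.2,-0.8,0.4,0,0],
  [-1,0,0,0,0,0,0],
])

```text
t: 18.7
position: [0.584, -0.0016, 0.1984]
tcp_rot: [-139.5, 0.0, 92.4]
wrist_force: [-4.6, -0.9, 3.4]
width: 0.119
grasp_force: 25.0
```

Request:
step_arm([
  [-1,0,0.2,-0.8,0.4,0,0],
  [-1,0,0.2,-0.8,0.4,0,0],
  [-1,0,0.1,-0.4,0.2,0,0],
  [-1,0,0,0,0,0,0],
  [-1,0,0,0,0,0,0],
])

```text
t: 19.32
position: [0.6022, -0.0008, 0.2099]
tcp_rot: [-129.9, 0.0, 92.4]
wrist_force: [-3.9, -0.1, 2.4]
width: 0.124
grasp_force: 25.0
```

```bash
python3 - <<'E'
from h import *
o=r.get_obs();print(o['t'],o['position'],o['tcp_rot'],o['joint_positions'],o['wrist_force'],o['wrist_torque'],o['width'])
# opening from the grasp geometry: TCP about hinge
hx=np.array([.582,-.0015])+.075*np.array([.9991,.042]);u=(o['position'][:2]-hx)@np.array([.9991,.042]);z=o['position'][2]-.1055
print('cover deg',np.degrees(np.arctan2(z,-u)-np.arctan2(.025,.115)),np.hypot(u,z))
im=vision.capture('scene')[120:290,235:405,::-1];cv2.imwrite('pics/s2.png',cv2.resize(im,(595,595),interpolation=cv2.INTER_CUBIC))
E
```

```text
19.325 [ 0.60220414 -0.00079833  0.20991056] [-1.29903064e+02  7.30778915e-03  9.24148077e+01] [ -3.66218547  49.86494921  43.14006558  -6.81138334 136.73013146
  -8.87195657] [-3.91044905 -0.14533143  2.42737069] [-0.10467214  0.59425342  0.07605817] 0.12392974013051797
cover deg 50.05021324668107 0.11790939619324836
```

View pics/s2.png

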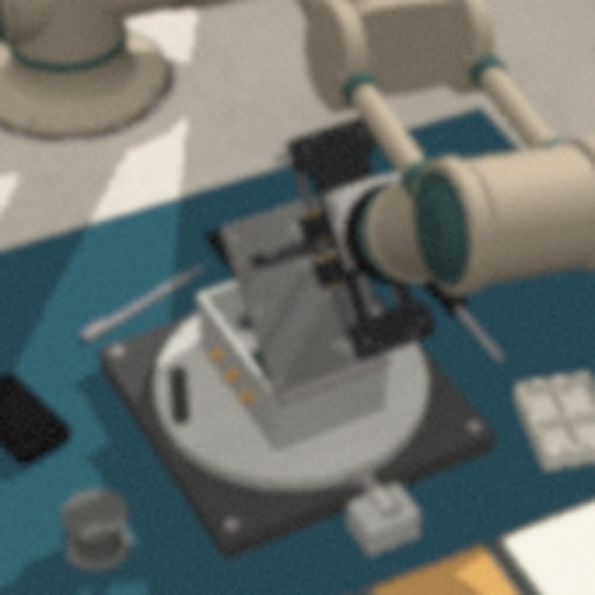

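The scene crop shows the cover held about half open by the bar (around (295,245)). The box is square to the base and the bystanders haven't moved.

```bash
python3 -c "
from rig import r;print(r.hand_in())"
```

```text
the job is handed in; nothing more can be done
None
```

I turned the turntable into its detent, found the cover caught with a tug, pushed the release tab to its stop, and handed the job in at about 19 s with the gripper holding the cover about 50° open.

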